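# Clamp a brake rotor in the quick-release jig and hang up the truing forks

### The arm

A 6-joint arm with a two-finger parallel gripper is mounted at the origin on a cart in front of the work surface, level with it; the furniture and walls round the work are solid. World frame = base frame: x ahead of the robot, y to its left, z up, the work surface at z = 0. Lengths are in mm, angles in degrees, forces in N, time in s.
With the tool pointing down it reaches from about 350 to 850 mm from the base axis. Payload 8.1 kg.
Tool frame: the origin (TCP) lies on the centre line of the jaws, within the pads' length; the fingertips stand 19 mm ahead of it and the grasp point (between the pads) is the TCP; z points along the fingers, y is the line along which they close (so a half turn about z gives the same grasp; the last joint's range is limited). The gripper opens to 85 mm and grips with 20 to 120 N. Pads are 22 mm wide; open, the fingers measure 114 mm over their backs; the gripper's body (76 mm by 85 mm) begins 54 mm behind the grasp point. The pads swing forward as they close: fully open they stand 13 mm farther back than shut.
Start: joints at [71.138, 7.471, 85.268, -0, 87.261, -4.893], TCP at [144.813, 582.267, 250.292] pointing down, gripper open.
Joint ranges: [-169.43, 169.43], [-51.17, 129.36], [1.28, 143.12], [-76.62, 256.62], [0, 156.53], [-152.29, 152.29]. Speed limits (degrees/s): [136.94, 136.94, 159.86, 180, 180, 180].

### API

Orientations are given as [roll, pitch, yaw] about the fixed x, y, z axes, in that order (R = Rz(yaw) Ry(pitch) Rx(roll)).
In Python, from bench import r gives the robot as it stands. The module is installed in compiled form; this text tells all that it offers.
- The arm moves only by the tool servo_tool, never from a script. Its arguments are lists of equal length, an entry for each row: "fingers": the finger opening in m, from 0 to 0.0854; "linear": the shift along the tool's x, y, z in m, a list of three; "rotation": the turn, a rotation vector about the tool's x, y, z in degrees, a list of three. A call has 1 to 10 rows; each row is the pose to reach, as a shift and turn from the pose commanded when the call began, along the tool's axes at that moment; what a row does not reach only later rows make up. A row lasts 1/10 s, in which the tool goes at most 50 mm and 8.59 degrees, less where a joint would pass 70% of its speed; a pose out of reach is approached as far as the arm can. A call with a gripper value outside its range is refused whole. The fingers move at their own pace and stop on an object; "force" is the grip in N (left out, the last holds). Time passes only in rows, so rows that repeat a pose let the fingers close. It gives the time, the measured TCP pose, the force, the opening and the grip force at its end, in the units of the state.
- r.sense(): the state, without advancing time (a new reading comes with each control period).
- r.snapshot(name): name is "scene" or "top"; returns a dict with "frame" (480x640x3 uint8, red, green, blue), "fx", "fy", "cx", "cy" (pixels), "k1" (the pictures are not rectified: a ray, as slopes to the right and down, at radius r is drawn at 1 + k1 r^2 times it, then the intrinsics apply), "camera_from_world" (4x4, takes a point from world to camera coordinates). Camera axes: x right, y up, looking along -z (the intrinsics and any distortion apply to the point x, -y, -z); pixel columns grow to the right and rows downward; lengths in mm; the calibration is good to about 2 mm. A picture is of the moment at which its call begins. There is no depth.
- r.hand_in(): hands the job in; it is judged then, once.
The state is a dict: "time": time; "joint_pos": joint angles; "qd": joint speeds; "joint_efforts": joint torques, N m; "tool_pos": TCP position; "tcp_rot": TCP orientation; "ft_force": force on the tool from outside, world axes, zero at the start; "wrist_torque": the same for the moment, N m; "finger_gap": finger opening in mm; "grip_force": force on a finger pad.
Only numpy, scipy, OpenCV 4.12 (cv2) and the standard library are available. Lean on these libraries where they do the work, as an engineer would, in place of code of your own. Each camera call takes 0.05 s, during which the arm holds its last target. There are 200 camera calls.

### The job

Set up the brake rotor for inspection in the blue jig: flip its red quick-release lever fully open, then, with the lever open, turn the black adjusting nut clockwise until its white-marked wing points at the green mark and lay the rotor level on the three brass pads between jaw and stop pins, then flip the lever fully closed so that the jaw presses the rotor against both pins. Also hang every truing fork that lies on the bench by its ring on the hooks of the grey rail, so that it hangs straight down (any fork on any hook). Leave the brake-pad carton and the cassette where they are.

Things in the scene. Friction and masses are not known exactly. Their poses are not given: they have to be found in the camera images.
- jig: blue rotor jig fixed to the bench, plate 200 x 270 x 12 mm. Origin on the bench beneath the jaw mechanism; own axes: the jaw pushes along +y; the lever, when closed, points along -x; z up. Lever and nut lie at the -y side, the rotor's place at the +y side
- clamp_lever (a joint): cam lever, red, turning about an upright pivot (nut at 0: 35 mm along -y from the jig's origin; it moves 3 mm towards +y per rad of the nut): 0 = closed (pointing along the jig's -x), growing counter-clockwise seen from above to 1.8 rad = fully open (pointing a little past the jig's -y). Stays where left; turning takes 2 N at the grip post, up to 3 N while tightening. Opening draws the jaw back 7 mm per rad
- lever_grip (a point): centre, half-way up the graspable part, of the upright round red post at the end of the lever: 18 mm across, top 80 mm above the bench (17 mm above this point), lever arm's upper face 20 mm below this point; 95 mm from the pivot. It can be pinched from above with the fingers facing any way and led round the arc
- adjust_nut (a joint): adjusting nut (black wing nut, upright axis): value in rad, grows as it is turned clockwise seen from above, range -0.2 to 2.6. At 0 its white-marked wing points along the jig's -x. The white-marked wing points at the green mark on the white dial at 1.5; on the mark means within 0.2 of that. Each rad clockwise brings the jaw 3 mm nearer to the rotor. Friction only, 0.06 N m; stays where left
- nut_grip (a point): on the nut's axis, half-way up its wings: wing bar 56 mm long, 13 mm thick (grip across it), from 30 to 58 mm above the bench. Own x axis lies along the bar, pointing away from the white-marked end
- seat (a point): where the middle of the rotor's underside comes when it is clamped: on the tops of the three brass pads (30 mm above the bench), touching both stop pins. Own axes as the jig's. With the lever open and the nut on the mark the rotor has about 8 mm of play towards the jig's -y, so lay it down some 4 mm on the -y side of this point
- jaw: the jig's sprung steel jaw with a free-turning brass roller at its nose (20 mm across, 30 to 42 mm above the bench), spring 3000 N/m. With nut on the mark and lever closed the rotor presses it back 4 mm: about 12 N. Origin at the roller's foremost point
- stop_0: steel stop pin, 12 mm across with a tapered tip, up to 50 mm above the bench, beyond the rotor's place on the jig's +y, -x side
- stop_1: the other stop pin, on the +y, +x side
- rotor_centre (a point): centre of the brake rotor, 20 mm above its underside. The rotor is a steel disc of 120 mm diameter, 8 mm thick, with a round aluminium carrier on top, 36 mm across, from 8 to 40 mm above the underside (grip it there from above). 0.35 kg. Lies flat on the bench at the start; z up
- pad_0: brass rest pad of the jig, at the +y side of the seat, 42 mm from its middle; the top, 12 mm across, is 30 mm above the bench (origin 12 mm above it)
- hook_0 (a point): top of the upturned tip of the left hook (seen from the robot) on the grey hook rail, 220 mm above the bench. Wire 8 mm thick. The upright tip stands 31 mm above the level arm, which runs 70 mm along this point's +x to the rail. Own axes: x level, away from the robot to the rail; y along the rail to the left; z up. Rail fixed, 300 mm wide, 205 mm high; hooks 100 mm apart; two feet 10 mm high, under its ends
- pad_1: brass rest pad of the jig, at the -x side of the seat, 42 mm from its middle; the top, 12 mm across, is 30 mm above the bench (origin 12 mm above it)
- hook_1 (a point): top of the upturned tip of the middle hook (seen from the robot) on the grey hook rail, 220 mm above the bench. Wire 8 mm thick. The upright tip stands 31 mm above the level arm, which runs 70 mm along this point's +x to the rail. Own axes: x level, away from the robot to the rail; y along the rail to the left; z up. Rail fixed, 300 mm wide, 205 mm high; hooks 100 mm apart; two feet 10 mm high, under its ends
- pad_2: brass rest pad of the jig, at the +x side of the seat, 42 mm from its middle; the top, 12 mm across, is 30 mm above the bench (origin 12 mm above it)
- hook_2 (a point): top of the upturned tip of the right hook (seen from the robot) on the grey hook rail, 220 mm above the bench. Wire 8 mm thick. The upright tip stands 31 mm above the level arm, which runs 70 mm along this point's +x to the rail. Own axes: x level, away from the robot to the rail; y along the rail to the left; z up. Rail fixed, 300 mm wide, 205 mm high; hooks 100 mm apart; two feet 10 mm high, under its ends
- red_fork_grip (a point): centre, half-way up, of the red sleeve of a rotor truing fork (flat steel tool, 160 mm long, 0.12 kg, lying flat). Sleeve 76 mm long, 22 mm wide (grip across this), 10 mm thick. Own axes: x along the tool to its ring end, z out of its upper face. Ring centre 55 mm along +x, ring tip 75 mm; prongs end 84 mm along -x. Only two or three forks are present in a run
- red_fork_hole (a point): centre of the red fork's ring: hole 26 mm across, ring 40 mm across, 8 mm thick. Held level with the ring over a hook's tip, lowered until the tip is 15 to 25 mm through and let go, the fork swings down and hangs
- blue_fork_grip (a point): centre, half-way up, of the blue sleeve of a rotor truing fork (flat steel tool, 160 mm long, 0.12 kg, lying flat). Sleeve 76 mm long, 22 mm wide (grip across this), 10 mm thick. Own axes: x along the tool to its ring end, z out of its upper face. Ring centre 55 mm along +x, ring tip 75 mm; prongs end 84 mm along -x. Only two or three forks are present in a run
- blue_fork_hole (a point): centre of the blue fork's ring: hole 26 mm across, ring 40 mm across, 8 mm thick. Held level with the ring over a hook's tip, lowered until the tip is 15 to 25 mm through and let go, the fork swings down and hangs
- yellow_fork_grip (a point): centre, half-way up, of the yellow sleeve of a rotor truing fork (flat steel tool, 160 mm long, 0.12 kg, lying flat). Sleeve 76 mm long, 22 mm wide (grip across this), 10 mm thick. Own axes: x along the tool to its ring end, z out of its upper face. Ring centre 55 mm along +x, ring tip 75 mm; prongs end 84 mm along -x. Only two or three forks are present in a run
- yellow_fork_hole (a point): centre of the yellow fork's ring: hole 26 mm across, ring 40 mm across, 8 mm thick. Held level with the ring over a hook's tip, lowered until the tip is 15 to 25 mm through and let go, the fork swings down and hangs
- pad_carton: small brake-pad carton, 60 x 90 x 28 mm, a bystander; origin under its centre
- cassette: silver sprocket cassette, 100 mm across, 33 mm high, a bystander; origin under its centre
Not all that is in view belongs to the job. Leave any pink look-alike of the part that bears yellow_fork_grip alone.

How it is judged:
By the outcome, as a careful person would: the job done as asked, in the order asked, and still so for the second after the job is handed in, with the robot touching nothing.
Of red_fork, blue_fork, yellow_fork only 2 to 3 are there at a start; the rules pass over those that are not, and their reading is None.
At some moment in a run one of rotor, red_fork, blue_fork, yellow_fork may be knocked a few centimetres aside while the robot is not near it.
Once in a run the grip may slacken for a moment while it holds something.
It also fails if it takes over 208 s, if anything falls off the work surface, if the arm or the gripper's body presses on something with over 40 N, if the wrist force passes 120 N, or if a joint passes its speed limit or range.

## Working session

There is one attempt and no reset: what is moved stays moved. The work goes in short steps, Python scripts to look and compute and a tool call to move; the robot and the scene stay as the last step left them, time stands still between calls to the robot, and variables do not carry over. Pictures are saved under pics/ and viewed, at most 14 in all, crops included, and the job is handed in when it is done.

Besides the shell and the picture viewer there is one more tool, called after "Request:" by a JSON object that holds its "method" and its "body". servo_tool: Moves the arm, as the interface text tells. Its arguments: {"type":"object","properties":{"fingers":{"type":"array","items":{"type":"number"}},"linear":{"type":"array","items":{"type":"array","items":{"type":"number"}}},"rotation":{"type":"array","items":{"type":"array","items":{"type":"number"}}},"force":{"type":"number"}},"required":["fingers","linear","rotation"]}

```bash
mkdir -p pics
cat > h.py <<'E'
import numpy as np, cv2, json
from bench import r
def snap(name,fn):
    s=r.snapshot(name); cv2.imwrite('pics/'+fn+'.png',s['frame'][:,:,::-1])
    d={k:(np.array(v).tolist()) for k,v in s.items() if k!='frame'}
    json.dump(d,open('pics/'+fn+'.json','w')); return s
def cal(fn): return json.load(open('pics/'+fn+'.json'))
def p2w(fn,u,v,z):
    c=cal(fn); T=np.array(c['camera_from_world'])
    a=np.array([(u-c['cx'])/c['fx'],(v-c['cy'])/c['fy']]); b=a.copy()
    for _ in range(20): b=a/(1+c['k1']*(b@b))
    d=T[:3,:3].T@np.array([b[0],-b[1],-1]); o=-T[:3,:3].T@T[:3,3]
    return np.round(o+d*(z-o[2])/d[2],1)
def w2p(fn,p):
    c=cal(fn); T=np.array(c['camera_from_world']); q=T[:3,:3]@np.array(p)+T[:3,3]
    b=np.array([q[0],-q[1]])/-q[2]; b=b*(1+c['k1']*(b@b))
    return np.round([b[0]*c['fx']+c['cx'],b[1]*c['fy']+c['cy']],1)
def crop(fn,x0,y0,x1,y1,k,out):
    im=cv2.imread('pics/'+fn+'.png')[y0:y1,x0:x1]
    cv2.imwrite('pics/'+out+'.png',cv2.resize(im,None,fx=k,fy=k,interpolation=cv2.INTER_CUBIC))
E
python3 -c "
from h import *
for n in('top','scene'):
    s=snap(n,n+'0'); print(n,s['k1'],s['fx'],np.round(np.linalg.inv(s['camera_from_world']),2).tolist())
s=r.sense();print(s['tool_pos'],s['tcp_rot'],s['finger_gap'],s['time'])"
```

```text
top 5.215148027552985e-05 480.9206051141657 [[0.0, 1.0, -0.09, 480.02], [-1.0, 0.0, -0.0, 58.2], [-0.0, 0.09, 1.0, 1423.02], [0.0, 0.0, 0.0, 1.0]]
scene 0.02293653416776783 495.2399776577625 [[-0.82, 0.31, -0.48, -168.94], [-0.57, -0.47, 0.67, 1186.95], [-0.02, 0.83, 0.56, 1053.84], [0.0, 0.0, 0.0, 1.0]]
[144.64924287 581.80340881 249.33468225] [-1.79900960e+02 -7.62152917e-03  1.66033153e+02] 85.47025719125295 0.1
```

View pics/top0.png

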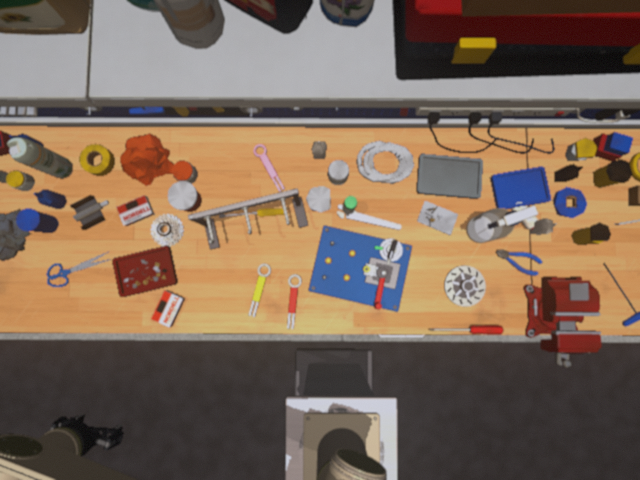

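View pics/scene0.png

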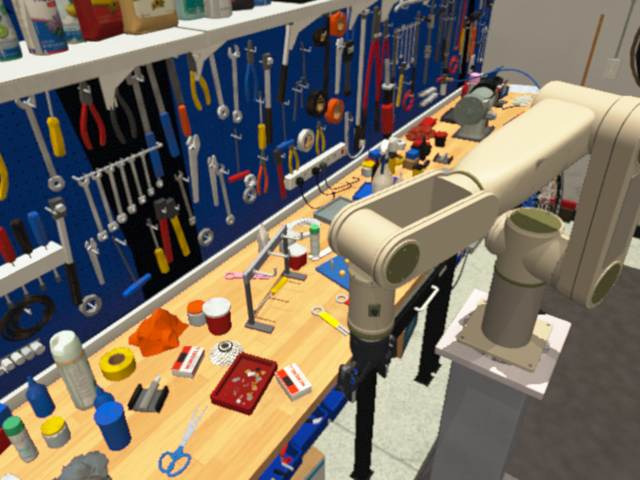

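```bash
python3 -c "
from h import *
crop('top0',300,215,420,315,6.6,'c1')
crop('top0',180,180,330,330,4,'c2')
for p in [(465,286),(260,290),(293,300),(360,268)]: print(p,p2w('top0',*p,0))"
```

```text
(465, 286) [ 472.8 -364.5    0. ]
(260, 290) [458.5 238.9   0. ]
(293, 300) [429.7 141.5   0. ]
(360, 268) [524.4 -55.6   0. ]
```

View pics/c1.png

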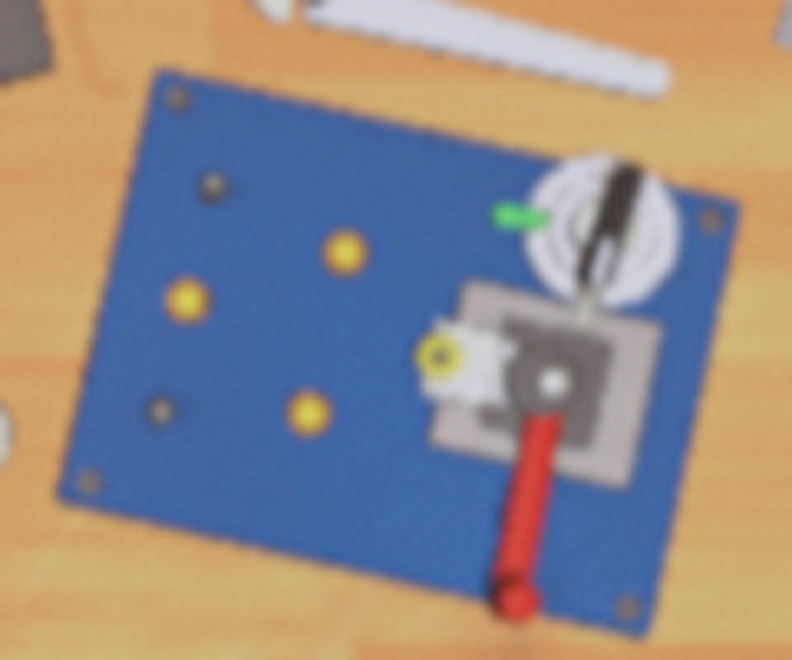

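View pics/c2.png

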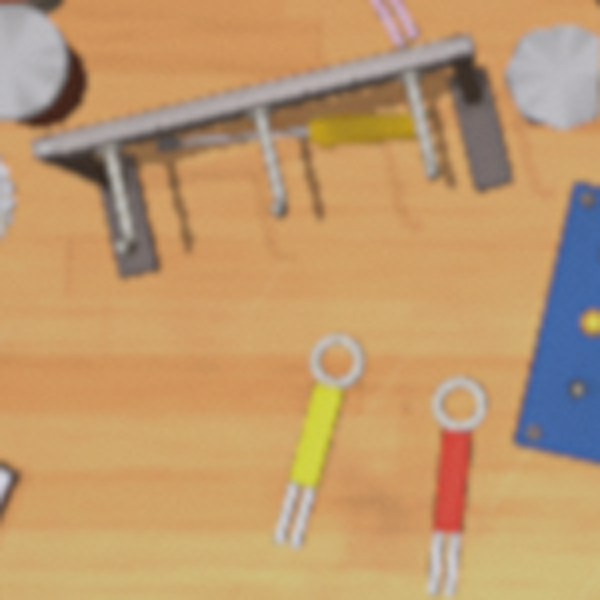

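```bash
cat > m.py <<'E'
from h import *
f=lambda X,Y,z:p2w('top0',300+X/6.6,215+Y/6.6,z)
g=lambda X,Y,z:p2w('top0',180+X/4,180+Y/4,z)
P0,P1,P2=f(187,301,30),f(308,413,30),f(345,253,30)
print('pads',P0,P1,P2); C=(P1+P2)/2; d=P2-P1; print('centre',C,'yaw',np.degrees(np.arctan2(d[1],d[0])),np.linalg.norm(d))
s0,s1=f(160,411,50),f(212,186,50); e=s1-s0; print('stops',s0,s1,np.degrees(np.arctan2(e[1],e[0])))
corn=[f(*q,12) for q in((160,70),(742,203),(645,637),(60,497))]
for i in range(4):
  k=corn[(i+1)%4]-corn[i]; print('edge',np.linalg.norm(k),np.degrees(np.arctan2(k[1],k[0])))
print('pivot',f(553,383,55),'post',f(517,598,80),'roller',f(438,356,42))
a,b=f(628,168,58),f(586,290,58);print('nut',a,b,(a+b)/2,np.degrees(np.arctan2(*(b-a)[1::-1])),np.linalg.norm(b-a),'dial',f(603,230,20))
print('green',f(520,217,20))
for n,r_,s in(('yel',(337,361),(316,434)),('red',(459,405),(452,481))):
  A=g(*r_,4);B=g(*s,8);k=A-B;print(n,A,B,np.linalg.norm(k),np.degrees(np.arctan2(k[1],k[0])))
print('hooks',g(125,247,220),g(279,209,220),g(432,174,220))
print('rotor',p2w('top0',465,286,40),p2w('top0',465,286,8))
E
python3 m.py
```

```text
pads [544.4  38.4  30. ] [495.7 -14.6  30. ] [565.8 -30.9  30. ]
centre [530.75 -22.75  30.  ] yaw -13.09008977918353 71.97013269405576
stops [496.   50.2  50. ] [593.5  28.   50. ] -12.827123422922472
edge 266.1317718725068 -102.72029109798235
edge 197.05400275051508 166.73950131668673
edge 264.8328718267428 76.86106165056083
edge 195.11096842566286 -12.882362901693561
pivot [ 508.7 -118.6   55. ] post [418.1 -99.6  80. ] roller [520.5 -70.5  42. ]
nut [ 601.4 -151.3   58. ] [ 548.6 -132.8   58. ] [ 575.   -142.05   58.  ] 160.6906215910723 55.94720725827157 dial [ 577.1 -145.8   20. ]
green [ 582.8 -109.1   20. ]
yel [516.4 226.8   4. ] [462.9 240.9   8. ] 55.47125381672925 -14.764646839019722
red [484.5 136.6   4. ] [429.2 141.    8. ] 55.618791788387504 -4.54921237930236
hooks [581.8 335.3 220. ] [606.1 239.  220. ] [628.7 143.  220. ]
rotor [ 473.  -352.6   40. ] [ 472.9 -362.1    8. ]
```

```bash
cat > go.py <<'E'
import sys
from h import *
from scipy.spatial.transform import Rotation as R
# args: groups x,y,z,yaw -> shifts (m, tool axes now) and rotvec(deg) with tool straight down
s=r.sense(); R0=R.from_euler('xyz',s['tcp_rot'],degrees=True)
print('t',round(s['time'],1),'pos',np.round(s['tool_pos'],1),'rpy',np.round(s['tcp_rot'],2),'gap',round(s['finger_gap'],1),'F',np.round(s['ft_force'],1),'grip',round(s['grip_force'],1))
for a in sys.argv[1:]:
    x,y,z,w=map(float,a.split(','))
    sh=R0.inv().apply(np.array([x,y,z])-s['tool_pos'])/1000
    rv=(R0.inv()*R.from_euler('xyz',[180,0,w],degrees=True)).as_rotvec(degrees=True)
    print(a,np.round(sh,4).tolist(),np.round(rv,1).tolist())
E
python3 go.py 450,250,200,166 417.3,-98.5,140,167 417.3,-98.5,66,167
```

```text
t 0.1 pos [144.6 581.8 249.3] rpy [-1.7990e+02 -1.0000e-02  1.6603e+02] gap 85.5 F [ 0.   0.2 -0.3] grip 0.0
450,250,200,166 [-0.3764, -0.2482, 0.0497] [-0.1, -0.0, 0.0]
417.3,-98.5,140,167 [-0.4288, -0.5942, 0.1103] [-0.1, -0.0, -1.0]
417.3,-98.5,66,167 [-0.4288, -0.5941, 0.1843] [-0.1, -0.0, -1.0]
```

Request:
{"method": "servo_tool", "body": {"fingers": [0.085,0.085,0.085,0.085,0.085,0.085,0.085,0.085,0.085,0.085], "linear": [[-0.376,-0.248,0.05],[-0.376,-0.248,0.05],[-0.376,-0.248,0.05],[-0.376,-0.248,0.05],[-0.376,-0.248,0.05],[-0.376,-0.248,0.05],[-0.376,-0.248,0.05],[-0.376,-0.248,0.05],[-0.376,-0.248,0.05],[-0.376,-0.248,0.05]], "rotation": [[0,0,0],[0,0,0],[0,0,0],[0,0,0],[0,0,0],[0,0,0],[0,0,0],[0,0,0],[0,0,0],[0,0,0]], "force": 40}}

```text
time: 1.1
tool_pos: [452.3, 246.3, 199.1]
tcp_rot: [-179.9, 0.0, 165.7]
ft_force: [-1.5, -0.3, 0.1]
finger_gap: 85.0
grip_force: 0.0
```

```bash
python3 go.py 417.3,-98.5,140,167 417.3,-98.5,66,167
```

```text
t 1.1 pos [452.3 246.3 199.1] rpy [-1.7987e+02  1.0000e-02  1.6572e+02] gap 85.0 F [-1.5 -0.3  0.1] grip 0.0
417.3,-98.5,140,167 [-0.0511, -0.3426, 0.0599] [-0.1, 0.0, -1.3]
417.3,-98.5,66,167 [-0.0511, -0.3424, 0.1339] [-0.1, 0.0, -1.3]
```

Request:
{"method": "servo_tool", "body": {"fingers": [0.07,0.07,0.06,0.06,0.06,0.06,0.06,0.06,0.06,0.06], "linear": [[-0.051,-0.343,0.06],[-0.051,-0.343,0.06],[-0.051,-0.343,0.06],[-0.051,-0.343,0.06],[-0.051,-0.343,0.06],[-0.051,-0.343,0.06],[-0.051,-0.343,0.06],[-0.051,-0.343,0.06],[-0.051,-0.343,0.06],[-0.051,-0.343,0.06]], "rotation": [[0,0,-1],[0,0,-1],[0,0,-1],[0,0,-1],[0,0,-1],[0,0,-1],[0,0,-1],[0,0,-1],[0,0,-1],[0,0,-1]]}}

```text
time: 2.1
tool_pos: [416.6, -93.4, 140.3]
tcp_rot: [180.0, -0.0, 167.0]
ft_force: [-0.4, 0.6, 0.3]
finger_gap: 60.2
grip_force: 0.0
```

```bash
python3 go.py 417.3,-98.5,66,167
```

```text
t 2.1 pos [416.6 -93.4 140.3] rpy [ 1.7997e+02 -2.0000e-02  1.6705e+02] gap 60.2 F [-0.4  0.6  0.3] grip 0.0
417.3,-98.5,66,167 [-0.0019, -0.0048, 0.0743] [0.0, -0.0, 0.0]
```

Request:
{"method": "servo_tool", "body": {"fingers": [0.06,0.06,0.06,0.06,0.01,0.01,0.01,0.01,0.01,0.01], "linear": [[-0.002,-0.005,0.03],[-0.002,-0.005,0.06],[-0.002,-0.005,0.074],[-0.002,-0.005,0.074],[-0.002,-0.005,0.074],[-0.002,-0.005,0.074],[-0.002,-0.005,0.074],[-0.002,-0.005,0.074],[-0.002,-0.005,0.074],[-0.002,-0.005,0.074]], "rotation": [[0,0,0],[0,0,0],[0,0,0],[0,0,0],[0,0,0],[0,0,0],[0,0,0],[0,0,0],[0,0,0],[0,0,0]], "force": 40}}

```text
time: 3.1
tool_pos: [418.1, -99.9, 67.1]
tcp_rot: [-180.0, 0.1, 167.0]
ft_force: [0.8, 0.0, 5.2]
finger_gap: 17.0
grip_force: 39.2
```

Run:
```python
from h import *
s=r.sense();p=np.array(s['tool_pos']);print(p,s['finger_gap'],s['ft_force'])
from scipy.spatial.transform import Rotation as R
R0=R.from_euler('xyz',s['tcp_rot'],degrees=True)
pv=np.array([508.7,-118.6]);d=p[:2]-pv;print(np.linalg.norm(d),np.degrees(np.arctan2(d[1],d[0])))
d*=95/np.linalg.norm(d); a0=np.radians(167.1)
pv=p[:2]-d
for i in range(1,21):
    a=a0+i*1.82/20; q=pv+95*np.array([np.cos(a),np.sin(a)])
    print(i,np.round(R0.inv().apply([*(q-p[:2]),0])/1000,4).tolist())
```

```text
[418.14309146 -99.89222295  67.08526368] 17.03152906646184 [0.77143713 0.01627863 5.15262514]
92.46910081979708 168.32770234076386
1 [-0.0004, -0.0066, 0.0]
2 [-0.0016, -0.0152, 0.0]
3 [-0.0035, -0.0236, 0.0]
4 [-0.0062, -0.0318, 0.0]
5 [-0.0097, -0.0397, 0.0]
6 [-0.0139, -0.0473, 0.0]
7 [-0.0187, -0.0544, 0.0]
8 [-0.0241, -0.0611, 0.0]
9 [-0.0302, -0.0673, 0.0001]
10 [-0.0368, -0.0729, 0.0001]
11 [-0.0438, -0.0779, 0.0001]
12 [-0.0513, -0.0822, 0.0001]
13 [-0.0592, -0.0858, 0.0001]
14 [-0.0673, -0.0887, 0.0001]
15 [-0.0757, -0.0909, 0.0001]
16 [-0.0842, -0.0922, 0.0002]
17 [-0.0928, -0.0928, 0.0002]
18 [-0.1015, -0.0926, 0.0002]
19 [-0.1101, -0.0916, 0.0002]
20 [-0.1185, -0.0899, 0.0002]
```

Request:
{"method": "servo_tool", "body": {"fingers": [0.01,0.01,0.01,0.01,0.01,0.01,0.01,0.01,0.01,0.01], "linear": [[-0.0004,-0.0066,-0.002],[-0.0016,-0.0152,-0.002],[-0.0035,-0.0236,-0.002],[-0.0062,-0.0318,-0.002],[-0.0097,-0.0397,-0.002],[-0.0139,-0.0473,-0.002],[-0.0187,-0.0544,-0.002],[-0.0241,-0.0611,-0.002],[-0.0302,-0.0673,-0.002],[-0.0368,-0.0729,-0.002]], "rotation": [[0,0,0],[0,0,0],[0,0,0],[0,0,0],[0,0,0],[0,0,0],[0,0,0],[0,0,0],[0,0,0],[0,0,0]]}}

```text
time: 4.1
tool_pos: [436.4, -178.3, 67.6]
tcp_rot: [179.9, -0.1, 167.0]
ft_force: [6.5, 7.5, -1.8]
finger_gap: 16.7
grip_force: 39.8
```

Request:
{"method": "servo_tool", "body": {"fingers": [0.01,0.01,0.01,0.01,0.01,0.01,0.01,0.01,0.01,0.01], "linear": [[-0.007,-0.0045,0],[-0.0145,-0.0085,0],[-0.0225,-0.012,0],[-0.0305,-0.015,0],[-0.039,-0.017,0],[-0.0474,-0.0183,0],[-0.056,-0.0187,0],[-0.0647,-0.0185,0],[-0.0735,-0.0172,0],[-0.083,-0.0157,0]], "rotation": [[0,0,0],[0,0,0],[0,0,0],[0,0,0],[0,0,0],[0,0,0],[0,0,0],[0,0,0],[0,0,0],[0,0,0]]}}

```text
time: 5.1
tool_pos: [514.5, -215.0, 68.5]
tcp_rot: [-179.8, 0.0, 167.0]
ft_force: [-5.5, -6.6, 0.2]
finger_gap: 16.7
grip_force: 38.9
```

Request:
{"method": "servo_tool", "body": {"fingers": [0.01,0.01,0.01], "linear": [[-0.004,0.001,0],[-0.004,0.001,0],[-0.004,0.001,0]], "rotation": [[0,0,0],[0,0,0],[0,0,0]]}}

```text
time: 5.4
tool_pos: [519.4, -215.1, 68.8]
tcp_rot: [-179.8, 0.1, 167.0]
ft_force: [-1.1, -8.1, -1.0]
finger_gap: 16.7
grip_force: 39.0
```

Request:
{"method": "servo_tool", "body": {"fingers": [0.01,0.01,0.01], "linear": [[-0.005,0.003,0],[-0.005,0.003,0],[-0.005,0.003,0]], "rotation": [[0,0,0],[0,0,0],[0,0,0]]}}

```text
time: 5.7
tool_pos: [523.2, -214.8, 68.7]
tcp_rot: [-179.7, -0.0, 167.0]
ft_force: [-10.0, -15.2, 2.3]
finger_gap: 16.6
grip_force: 38.9
```

Request:
{"method": "servo_tool", "body": {"fingers": [0.05,0.05,0.05,0.05,0.05,0.05], "linear": [[0,0,0],[0,0,0],[0,0,-0.03],[0,0,-0.06],[0,0,-0.06],[0,0,-0.06]], "rotation": [[0,0,0],[0,0,0],[0,0,0],[0,0,0],[0,0,0],[0,0,0]]}}

```text
time: 6.3
tool_pos: [525.1, -211.2, 129.4]
tcp_rot: [-180.0, 0.2, 167.0]
ft_force: [-0.2, 0.2, -0.8]
finger_gap: 49.9
grip_force: 0.0
```

```bash
python3 go.py 450,100,250,161 575,-143,110,160.7; python3 -c "
from h import *
snap('top','top1'); crop('top1',280,215,420,320,5.7,'c3')"
```

```text
t 6.3 pos [ 525.1 -211.2  129.4] rpy [-1.7997e+02  1.7000e-01  1.6705e+02] gap 49.9 F [-0.2  0.2 -0.8] grip 0.0
450,100,250,161 [0.1426, 0.2864, -0.1212] [-0.0, 0.2, 6.0]
575,-143,110,160.7 [-0.0333, 0.0777, 0.0194] [-0.0, 0.2, 6.3]
```

View pics/c3.png

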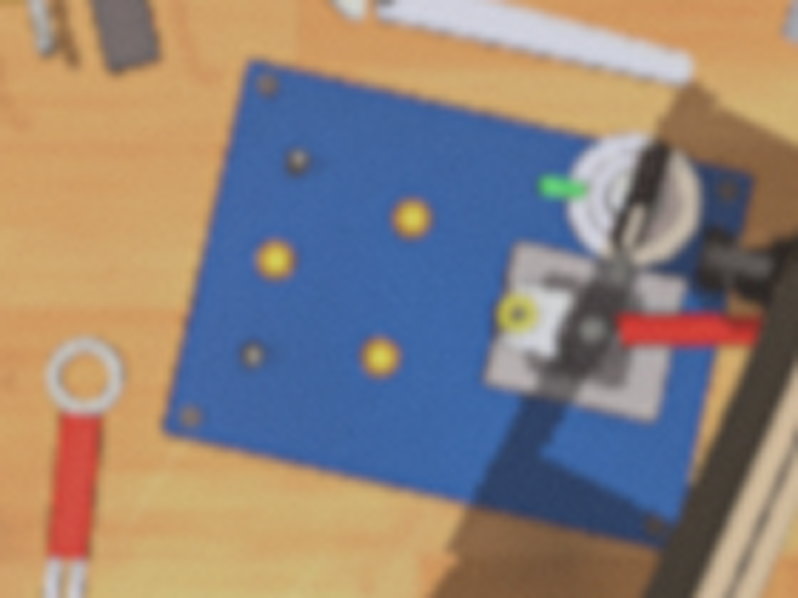

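Request:
{"method": "servo_tool", "body": {"fingers": [0.05,0.05,0.05,0.05,0.05,0.05], "linear": [[-0.034,0.077,0.02],[-0.034,0.077,0.02],[-0.034,0.077,0.02],[-0.034,0.077,0.02],[-0.034,0.077,0.02],[-0.034,0.077,0.02]], "rotation": [[0,0,4],[0,0,4],[0,0,4],[0,0,4],[0,0,4],[0,0,4]]}}

```text
time: 6.95
tool_pos: [573.8, -144.4, 108.1]
tcp_rot: [-180.0, -0.0, 163.0]
ft_force: [0.6, 0.9, 0.4]
finger_gap: 50.2
grip_force: 0.0
```

```bash
python3 go.py 575.5,-143,51,163
```

```text
t 7.0 pos [ 573.8 -144.4  108.1] rpy [-1.7999e+02 -2.0000e-02  1.6297e+02] gap 50.2 F [0.6 0.9 0.4] grip 0.0
575.5,-143,51,163 [-0.0012, 0.0018, 0.0571] [-0.0, -0.0, -0.0]
```

Request:
{"method": "servo_tool", "body": {"fingers": [0.05,0.05,0.05,0.005,0.005,0.005,0.005,0.005,0.005], "linear": [[-0.001,0.002,0.03],[-0.001,0.002,0.057],[-0.001,0.002,0.057],[-0.001,0.002,0.057],[-0.001,0.002,0.057],[-0.001,0.002,0.057],[-0.001,0.002,0.057],[-0.001,0.002,0.057],[-0.001,0.002,0.057]], "rotation": [[0,0,0],[0,0,0],[0,0,0],[0,0,0],[0,0,0],[0,0,0],[0,0,0],[0,0,0],[0,0,0]], "force": 40}}

```text
time: 7.85
tool_pos: [577.1, -143.9, 53.8]
tcp_rot: [-179.9, 0.2, 163.0]
ft_force: [-2.2, -5.9, 1.1]
finger_gap: 11.9
grip_force: 42.3
```

Request:
{"method": "servo_tool", "body": {"fingers": [0.005,0.005,0.005,0.005,0.005,0.005,0.005,0.005,0.005,0.005], "linear": [[0,-0.001,0],[0,-0.001,0],[0,-0.001,0],[0,-0.001,0],[0,-0.001,0],[0,-0.001,0],[0,-0.001,0],[0,-0.001,0],[0,-0.001,0],[0,-0.001,0]], "rotation": [[0,0,8],[0,0,16],[0,0,24],[0,0,32],[0,0,40],[0,0,48],[0,0,56],[0,0,64],[0,0,72],[0,0,80]]}}

```text
time: 8.85
tool_pos: [577.2, -144.2, 53.8]
tcp_rot: [179.8, 0.1, 82.7]
ft_force: [-0.4, -1.8, 0.9]
finger_gap: 12.0
grip_force: 42.2
```

Request:
{"method": "servo_tool", "body": {"fingers": [0.005,0.005,0.005], "linear": [[0,0,0],[0,0,0],[0,0,0]], "rotation": [[0,0,2],[0,0,2],[0,0,2]]}}

```text
time: 9.15
tool_pos: [577.2, -144.2, 53.7]
tcp_rot: [179.8, 0.1, 81.1]
ft_force: [-0.8, -5.1, 7.8]
finger_gap: 12.0
grip_force: 43.0
```

Request:
{"method": "servo_tool", "body": {"fingers": [0.026,0.026,0.026,0.026,0.026,0.026], "linear": [[0,0,0],[0,0,0],[0,0,-0.04],[0,0,-0.09],[0.05,0,-0.12],[0.05,0,-0.12]], "rotation": [[0,0,0],[0,0,0],[0,0,0],[0,0,0],[0,0,0],[0,0,0]]}}

```text
time: 9.75
tool_pos: [586.1, -90.9, 176.5]
tcp_rot: [179.6, -0.1, 81.2]
ft_force: [0.5, -0.2, 0.0]
finger_gap: 25.9
grip_force: 0.0
```

```bash
python3 - <<'E'
from h import *
snap('top','top2'); im=cv2.imread('pics/top2.png')
a=cv2.resize(im[215:315,365:425],None,fx=6,fy=6,interpolation=cv2.INTER_CUBIC)
b=cv2.resize(im[236:336,435:495],None,fx=6,fy=6,interpolation=cv2.INTER_CUBIC)
cv2.imwrite('pics/c4.png',np.hstack([a,b]))
E
python3 go.py 473,-356,130,160
```

```text
t 9.8 pos [585.3 -90.9 174.8] rpy [ 1.7971e+02 -6.0000e-02  8.1220e+01] gap 26.1 F [-0.   0.3  0.4] grip 0.0
473,-356,130,160 [-0.2792, -0.0708, 0.0442] [0.3, 0.1, -78.8]
```

View pics/c4.png

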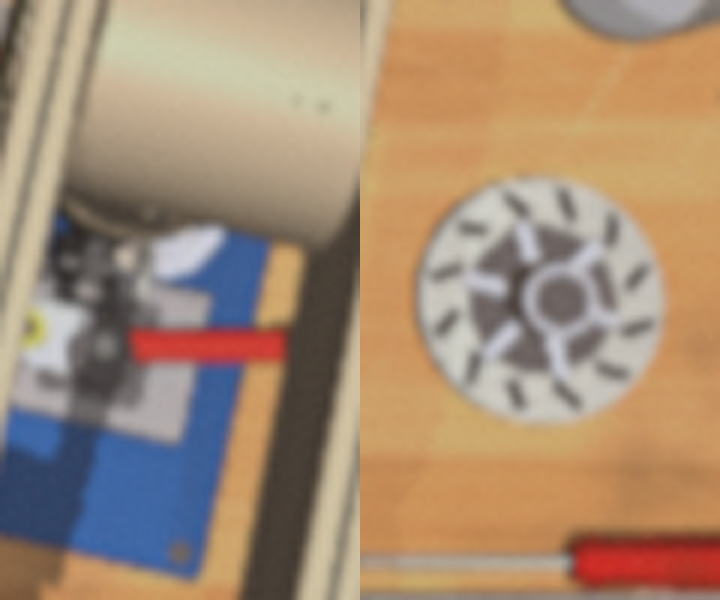

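```bash
python3 go.py 472,-362,110,78 472,-362,32,78
```

```text
t 9.8 pos [585.3 -90.9 174.8] rpy [ 1.7971e+02 -6.0000e-02  8.1220e+01] gap 26.1 F [-0.   0.3  0.4] grip 0.0
472,-362,110,78 [-0.2853, -0.0709, 0.0641] [0.3, -0.1, 3.2]
472,-362,32,78 [-0.2854, -0.0713, 0.1421] [0.3, -0.1, 3.2]
```

Request:
{"method": "servo_tool", "body": {"fingers": [0.065,0.065,0.065,0.065,0.065,0.065,0.065,0.065,0.065,0.065], "linear": [[-0.05,-0.012,0.0],[-0.1,-0.025,0],[-0.15,-0.037,0],[-0.2,-0.05,0.02],[-0.285,-0.071,0.064],[-0.285,-0.071,0.064],[-0.285,-0.071,0.064],[-0.285,-0.071,0.064],[-0.285,-0.071,0.064],[-0.285,-0.071,0.064]], "rotation": [[0.3,0,3],[0.3,0,3],[0.3,0,3],[0.3,0,3],[0.3,0,3],[0.3,0,3],[0.3,0,3],[0.3,0,3],[0.3,0,3],[0.3,0,3]]}}

```text
time: 10.8
tool_pos: [469.7, -363.0, 107.8]
tcp_rot: [-179.7, 0.0, 78.1]
ft_force: [-0.3, 0.5, 0.4]
finger_gap: 65.3
grip_force: 0.0
```

```bash
python3 go.py 472,-362,32,78
```

```text
t 10.8 pos [ 469.7 -363.   107.8] rpy [-1.7974e+02  1.0000e-02  7.8130e+01] gap 65.3 F [-0.3  0.5  0.4] grip 0.0
472,-362,32,78 [0.0015, 0.0024, 0.0758] [-0.3, 0.0, 0.1]
```

Request:
{"method": "servo_tool", "body": {"fingers": [0.065,0.065,0.065,0.065,0.03,0.03,0.03,0.03,0.03,0.03], "linear": [[0.001,0.002,0.03],[0.001,0.002,0.06],[0.001,0.002,0.075],[0.001,0.002,0.075],[0.001,0.002,0.075],[0.001,0.002,0.075],[0.001,0.002,0.075],[0.001,0.002,0.075],[0.001,0.002,0.075],[0.001,0.002,0.075]], "rotation": [[-0.3,0,0],[-0.3,0,0],[-0.3,0,0],[-0.3,0,0],[-0.3,0,0],[-0.3,0,0],[-0.3,0,0],[-0.3,0,0],[-0.3,0,0],[-0.3,0,0]], "force": 80}}

```text
time: 11.8
tool_pos: [472.0, -364.4, 34.8]
tcp_rot: [179.8, 0.1, 78.0]
ft_force: [1.1, 2.4, 6.9]
finger_gap: 33.8
grip_force: 80.4
```

Request:
{"method": "servo_tool", "body": {"fingers": [0.03,0.03,0.03,0.03,0.03,0.03], "linear": [[0,0,-0.01],[0,0,-0.03],[0,0,-0.07],[0,0,-0.11],[0,0,-0.12],[0,0,-0.12]], "rotation": [[0,0,0],[0,0,0],[0,0,0],[0,0,0],[0,0,0],[0,0,0]]}}

```text
time: 12.4
tool_pos: [471.7, -364.5, 155.2]
tcp_rot: [179.7, 0.2, 78.0]
ft_force: [-0.0, -0.0, -4.3]
finger_gap: 33.6
grip_force: 80.2
```

```bash
python3 go.py 534.4,-6.3,140,78 534.4,-6.3,70,78
```

```text
t 12.4 pos [ 471.7 -364.5  155.2] rpy [1.7975e+02 1.6000e-01 7.8020e+01] gap 33.6 F [-0.  -0.  -4.3] grip 80.2
534.4,-6.3,140,78 [0.3635, -0.0131, 0.0141] [0.3, 0.2, 0.0]
534.4,-6.3,70,78 [0.3637, -0.0134, 0.0841] [0.3, 0.2, 0.0]
```

Request:
{"method": "servo_tool", "body": {"fingers": [0.03,0.03,0.03,0.03,0.03,0.03,0.03,0.03,0.03,0.03], "linear": [[0.03,-0.001,0],[0.07,-0.003,0],[0.12,-0.005,0],[0.17,-0.007,0],[0.22,-0.009,0],[0.27,-0.01,0],[0.31,-0.012,0],[0.34,-0.013,0],[0.361,-0.0135,0.01],[0.361,-0.0135,0.014]], "rotation": [[0,0,0],[0,0,0],[0,0,0],[0.3,0.2,0],[0.3,0.2,0],[0.3,0.2,0],[0.3,0.2,0],[0.3,0.2,0],[0.3,0.2,0],[0.3,0.2,0]]}}

```text
time: 13.4
tool_pos: [530.3, -4.5, 134.7]
tcp_rot: [-179.4, -0.2, 78.2]
ft_force: [-1.3, -0.0, -3.3]
finger_gap: 33.6
grip_force: 80.4
```

Request:
{"method": "servo_tool", "body": {"fingers": [0.03,0.03,0.03], "linear": [[0,0,0],[0,0,0],[0,0,0]], "rotation": [[0,0,0],[0,0,0],[0,0,0]]}}

```text
time: 13.7
tool_pos: [532.0, -8.4, 138.0]
tcp_rot: [-179.7, -0.2, 78.0]
ft_force: [-0.2, -0.5, -2.6]
finger_gap: 33.7
grip_force: 80.4
```

```bash
python3 go.py 534.4,-8.5,65,78; python3 -c "
from h import *
snap('scene','sc1');crop('sc1',270,190,430,310,5,'c5')"
```

```text
t 13.7 pos [532.   -8.4 138. ] rpy [-179.68   -0.18   77.96] gap 33.7 F [-0.2 -0.5 -2.6] grip 80.4
534.4,-8.5,65,78 [0.0001, 0.0028, 0.073] [-0.3, -0.2, -0.0]
```

View pics/c5.png

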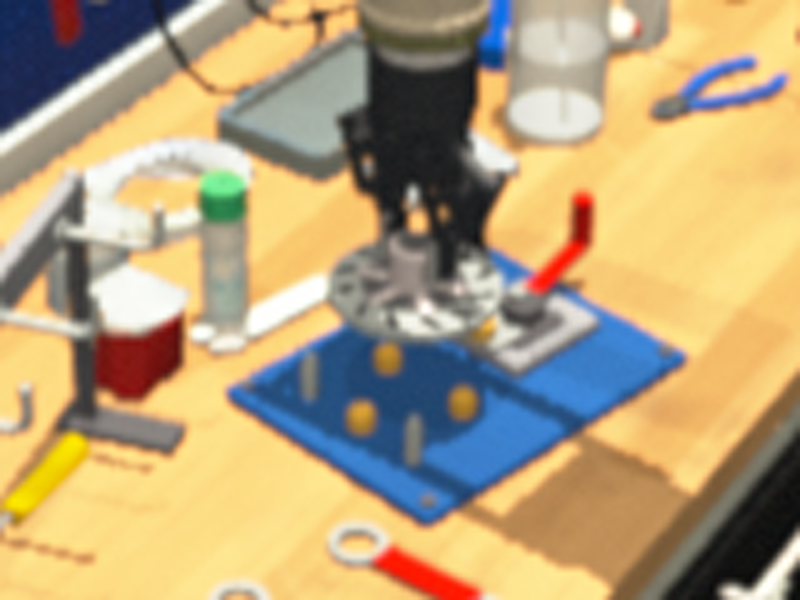

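```bash
python3 -c "
from h import *
print(p2w('sc1',270+415/5,190+290/5,109)); print(w2p('sc1',(532,-6,109)),w2p('sc1',(535.3+0,-2.4,30)))
for q in ((387,360),(361,417),(464,403)): print(p2w('sc1',270+q[0]/5,190+q[1]/5,30))"
```

```text
[5.297e+02 4.000e-01 1.090e+02]
[353.4 246.9] [351.5 265.9]
[559.3 -14.1  30. ]
[539.4  51.2  30. ]
[489.2  -0.8  30. ]
```

Request:
{"method": "servo_tool", "body": {"fingers": [0.03,0.03,0.03,0.03,0.03,0.03,0.03,0.03], "linear": [[0,0.002,0.02],[0,0.003,0.04],[0,0.003,0.055],[0,0.003,0.063],[0,0.003,0.068],[0,0.003,0.072],[0,0.003,0.073],[0,0.003,0.073]], "rotation": [[-0.3,-0.2,0],[-0.3,-0.2,0],[-0.3,-0.2,0],[-0.3,-0.2,0],[-0.3,-0.2,0],[-0.3,-0.2,0],[-0.3,-0.2,0],[-0.3,-0.2,0]]}}

```text
time: 14.55
tool_pos: [535.2, -7.7, 65.7]
tcp_rot: [180.0, 0.0, 78.0]
ft_force: [0.8, 1.0, -2.9]
finger_gap: 34.0
grip_force: 80.4
```

Request:
{"method": "servo_tool", "body": {"fingers": [0.03,0.03,0.03], "linear": [[0,0,0.001],[0,0,0.002],[0,0,0.002]], "rotation": [[0,0,0],[0,0,0],[0,0,0]]}}

```text
time: 14.85
tool_pos: [535.5, -7.7, 64.7]
tcp_rot: [179.9, 0.0, 78.0]
ft_force: [-4.8, 0.4, 6.4]
finger_gap: 33.7
grip_force: 81.5
```

Request:
{"method": "servo_tool", "body": {"fingers": [0.055,0.055,0.055,0.055,0.055,0.055,0.055,0.055,0.055], "linear": [[0,0,0],[0,0,0],[0,0,0],[0,0,-0.03],[0,0,-0.06],[-0.05,0,-0.1],[-0.1,0,-0.1],[-0.15,0,-0.1],[-0.18,0,-0.1]], "rotation": [[0,0,0],[0,0,0],[0,0,0],[0,0,0],[0,0,0],[0,0,0],[0,0,0],[0,0,0],[0,0,0]]}}

```text
time: 15.75
tool_pos: [497.4, -186.1, 164.4]
tcp_rot: [179.9, 0.1, 78.0]
ft_force: [0.4, 0.5, 0.4]
finger_gap: 55.1
grip_force: 0.0
```

```bash
python3 -c "
from h import *
snap('top','top3');crop('top3',300,215,420,315,6.6,'c6')"; python3 go.py 521,-215,130,167 521,-215,68,167
```

```text
t 15.8 pos [ 495.9 -191.4  164.2] rpy [179.91   0.25  77.87] gap 55.0 F [-2.1 -4.1  0.2] grip 0.0
521,-215,130,167 [-0.0176, 0.0294, 0.0343] [-0.1, 0.3, -89.1]
521,-215,68,167 [-0.0174, 0.0293, 0.0963] [-0.1, 0.3, -89.1]
```

View pics/c6.png

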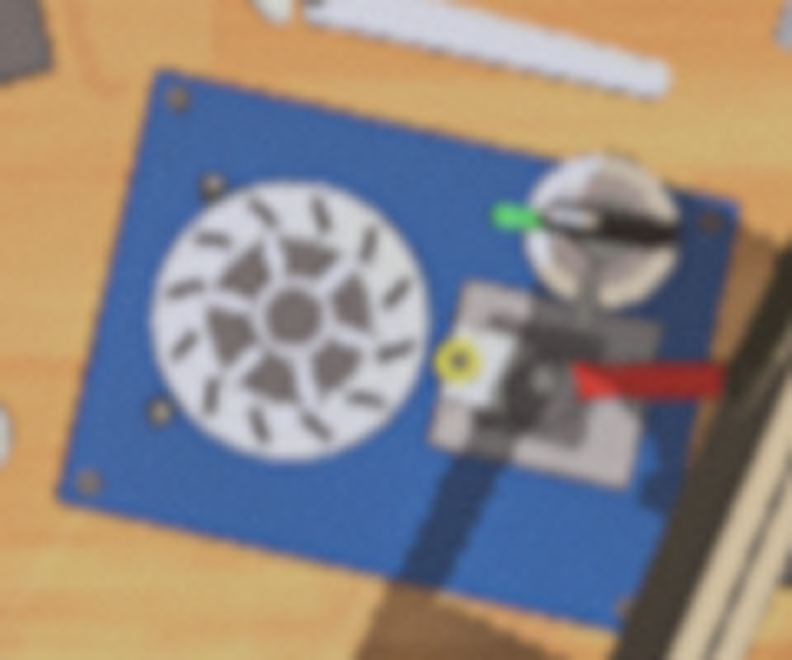

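```bash
python3 go.py 511.3,-211.3,110,80
```

```text
t 15.8 pos [ 495.9 -191.4  164.2] rpy [179.91   0.25  77.87] gap 55.0 F [-2.1 -4.1  0.2] grip 0.0
511.3,-211.3,110,80 [-0.016, 0.0191, 0.0543] [0.1, 0.3, -2.1]
```

Request:
{"method": "servo_tool", "body": {"fingers": [0.055,0.055,0.055,0.055,0.055], "linear": [[-0.016,0.019,0.03],[-0.016,0.019,0.054],[-0.016,0.019,0.054],[-0.016,0.019,0.054],[-0.016,0.019,0.054]], "rotation": [[0,0,-2],[0,0,-2],[0,0,-2],[0,0,-2],[0,0,-2]]}}

```text
time: 16.3
tool_pos: [513.6, -203.2, 110.8]
tcp_rot: [179.9, 0.0, 80.1]
ft_force: [0.7, 0.4, 0.3]
finger_gap: 54.9
grip_force: 0.0
```

```bash
python3 go.py 511.3,-211.3,67,80
```

```text
t 16.3 pos [ 513.6 -203.2  110.8] rpy [1.7989e+02 4.0000e-02 8.0060e+01] gap 54.9 F [0.7 0.4 0.3] grip 0.0
511.3,-211.3,67,80 [-0.0083, -0.001, 0.0438] [0.1, 0.0, 0.1]
```

Request:
{"method": "servo_tool", "body": {"fingers": [0.055,0.055,0.055,0.01,0.01,0.01,0.01,0.01,0.01], "linear": [[-0.008,-0.001,0.02],[-0.008,-0.001,0.042],[-0.008,-0.001,0.042],[-0.008,-0.001,0.042],[-0.008,-0.001,0.042],[-0.008,-0.001,0.042],[-0.008,-0.001,0.042],[-0.008,-0.001,0.042],[-0.008,-0.001,0.042]], "rotation": [[0,0,0],[0,0,0],[0,0,0],[0,0,0],[0,0,0],[0,0,0],[0,0,0],[0,0,0],[0,0,0]], "force": 50}}

```text
time: 17.2
tool_pos: [511.1, -211.6, 68.5]
tcp_rot: [179.9, 0.1, 80.0]
ft_force: [-2.6, -2.3, 6.3]
finger_gap: 16.4
grip_force: 48.8
```

Run:
```python
from h import *
from scipy.spatial.transform import Rotation as R
s=r.sense();p=np.array(s['tool_pos']);R0=R.from_euler('xyz',s['tcp_rot'],degrees=True)
print(p,s['tcp_rot'],s['finger_gap'],s['ft_force'])
pv=np.array([511,-116.3]);d=p[:2]-pv;print(np.linalg.norm(d),np.degrees(np.arctan2(d[1],d[0]))%360)
a0=np.arctan2(d[1],d[0])%(2*np.pi); a1=np.radians(165.5)
for i in range(1,21):
    a=a0+(a1-a0)*i/20; q=pv+95*np.array([np.cos(a),np.sin(a)])
    print(i,np.round(R0.inv().apply([*(q-p[:2]),0])/1000,4).tolist())
```

```text
[ 511.09982521 -211.64703512   68.51909013] [1.79898679e+02 5.63181084e-02 8.00253763e+01] 16.43377919091351 [-2.63728169 -2.28540177  6.33220361]
95.34708738097633 270.0599867755752
1 [-0.0008, -0.0087, -0.0]
2 [-0.0011, -0.0173, -0.0]
3 [-0.0007, -0.026, -0.0]
4 [0.0006, -0.0345, -0.0001]
5 [0.0026, -0.043, -0.0001]
6 [0.0054, -0.0512, -0.0001]
7 [0.0089, -0.0591, -0.0001]
8 [0.0131, -0.0667, -0.0001]
9 [0.018, -0.0738, -0.0001]
10 [0.0236, -0.0805, -0.0002]
11 [0.0297, -0.0866, -0.0002]
12 [0.0363, -0.0922, -0.0002]
13 [0.0434, -0.0971, -0.0002]
14 [0.051, -0.1014, -0.0002]
15 [0.0589, -0.1049, -0.0002]
16 [0.0671, -0.1078, -0.0003]
17 [0.0755, -0.1098, -0.0003]
18 [0.0841, -0.1111, -0.0003]
19 [0.0927, -0.1116, -0.0003]
20 [0.1014, -0.1113, -0.0003]
```

Request:
{"method": "servo_tool", "body": {"fingers": [0.01,0.01,0.01,0.01,0.01,0.01,0.01,0.01,0.01,0.01], "linear": [[-0.0008,-0.0087,-0.001],[-0.0011,-0.0173,-0.001],[-0.0007,-0.026,-0.001],[0.0006,-0.0345,-0.001],[0.0026,-0.043,-0.001],[0.0054,-0.0512,-0.001],[0.0089,-0.0591,-0.001],[0.0131,-0.0667,-0.001],[0.018,-0.0738,-0.001],[0.0236,-0.0805,-0.001]], "rotation": [[0,0,5],[0,0,10],[0,0,15],[0,0,20],[0,0,25],[0,0,30],[0,0,35],[0,0,40],[0,0,45],[0,0,50]]}}

```text
time: 18.2
tool_pos: [435.4, -176.0, 69.5]
tcp_rot: [179.7, 0.1, 29.8]
ft_force: [-5.4, -9.7, 4.8]
finger_gap: 16.5
grip_force: 49.1
```

Run:
```python
from h import *
from scipy.spatial.transform import Rotation as R
s=r.sense();p=np.array(s['tool_pos']);R0=R.from_euler('xyz',[180,0,30],degrees=True)
R1=R.from_euler('xyz',[180,0,80],degrees=True)
c=p[:2]*0+np.array([511.1,-211.65])+R1.apply([23.6,-80.5,0])[:2]
print(p,c,s['tcp_rot'],s['ft_force'])
pv=np.array([511,-116.3]);a0=np.arctan2(*(c-pv)[::-1])%(2*np.pi); a1=np.radians(164)
for i in range(1,11):
    a=a0+(a1-a0)*i/10; q=pv+95*np.array([np.cos(a),np.sin(a)])
    print(np.round(R0.inv().apply([*(q-c),0])/1000,4).tolist())
```

```text
[ 435.3709682  -175.97330812   69.4852141 ] [ 435.92107288 -174.42985873] [1.79748980e+02 5.92935178e-02 2.97881542e+01] [-5.42655184 -9.66917976  4.76172107]
[-0.0008, -0.0089, -0.0]
[-0.0008, -0.0178, -0.0]
[0.0001, -0.0266, -0.0]
[0.0018, -0.0354, -0.0]
[0.0043, -0.0439, -0.0]
[0.0076, -0.0522, -0.0]
[0.0117, -0.0601, -0.0]
[0.0165, -0.0676, -0.0]
[0.022, -0.0747, -0.0]
[0.0281, -0.0811, -0.0]
```

Request:
{"method": "servo_tool", "body": {"fingers": [0.01,0.01,0.01,0.01,0.01,0.01,0.01,0.01,0.01,0.01], "linear": [[-0.0008,-0.0089,0],[-0.0008,-0.0178,0],[0.0001,-0.0266,0],[0.0018,-0.0354,0],[0.0043,-0.0439,0],[0.0076,-0.0522,0],[0.0117,-0.0601,0],[0.0165,-0.0676,0],[0.022,-0.0747,0],[0.0281,-0.0811,0]], "rotation": [[0,0,5],[0,0,10],[0,0,15],[0,0,20],[0,0,25],[0,0,30],[0,0,35],[0,0,40],[0,0,45],[0,0,50]]}}

```text
time: 19.2
tool_pos: [416.4, -89.9, 68.2]
tcp_rot: [179.8, 0.3, -20.2]
ft_force: [-18.8, -7.4, 14.7]
finger_gap: 16.5
grip_force: 50.4
```

Request:
{"method": "servo_tool", "body": {"fingers": [0.01,0.01,0.01], "linear": [[0,-0.002,0],[0,-0.002,0],[0,-0.002,0]], "rotation": [[0,0,0],[0,0,0],[0,0,0]]}}

```text
time: 19.5
tool_pos: [417.2, -88.7, 68.2]
tcp_rot: [179.8, 0.3, -19.9]
ft_force: [-17.7, -6.5, 13.6]
finger_gap: 16.5
grip_force: 50.5
```

Request:
{"method": "servo_tool", "body": {"fingers": [0.045,0.045,0.045,0.045,0.045,0.045,0.045,0.045], "linear": [[0,0,0],[0,0,0],[0,0,-0.03],[0,0,-0.07],[0,0,-0.12],[-0.02,0.04,-0.13],[-0.04,0.08,-0.13],[-0.04,0.08,-0.13]], "rotation": [[0,0,0],[0,0,0],[0,0,0],[0,0,0],[0,0,0],[0,0,0],[0,0,0],[0,0,0]]}}

```text
time: 20.3
tool_pos: [352.9, -152.1, 199.2]
tcp_rot: [179.9, -0.1, -20.2]
ft_force: [0.6, 0.7, -0.1]
finger_gap: 45.2
grip_force: 0.0
```

```bash
python3 go.py
python3 - <<'E'
from h import *
snap('top','top4'); im=cv2.imread('pics/top4.png')
cv2.imwrite('pics/c7.png',cv2.resize(im[170:320,190:420],None,fx=3.45,fy=3.45,interpolation=cv2.INTER_CUBIC))
E
```

```text
t 20.3 pos [ 352.9 -152.1  199.2] rpy [ 1.7989e+02 -1.1000e-01 -2.0190e+01] gap 45.2 F [ 0.6  0.7 -0.1] grip 0.0
```

View pics/c7.png

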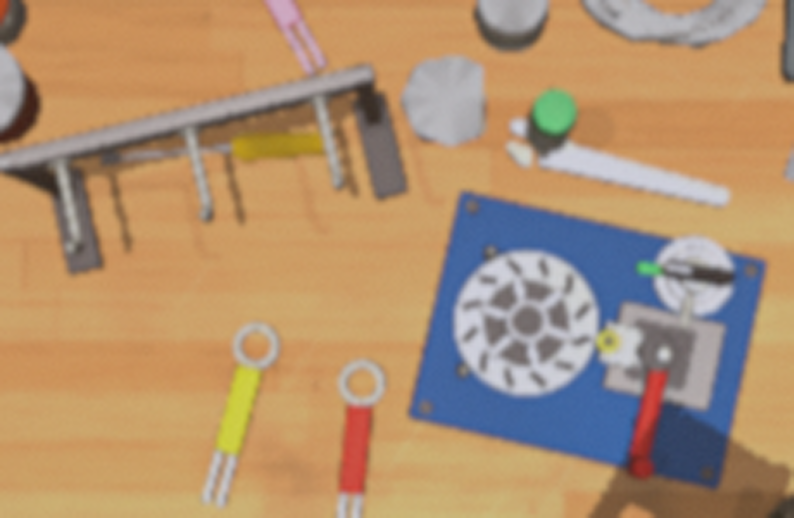

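```bash
python3 - <<'E'
from h import *
for fn in('top0','top4'):
    print(fn)
    im=cv2.imread(f'pics/{fn}.png').astype(int)
    b,g,rr=im[...,0],im[...,1],im[...,2]
    m=(rr>110)&(g<70)&(b<70); m[:262]=0;m[320:]=0;m[:,:368]=0;m[:,395:]=0
    v,u=np.nonzero(m)
    for lo in range(v.min(),v.max()+1,3):
        k=(v>=lo)&(v<lo+3);print(lo+1,round(u[k].mean(),1),end='; ')
    k=v>=v.max()-5;print(len(u),u[k].mean(),v[k].mean(),p2w(fn,u[k].mean(),v[k].mean(),76))
print(p2w('top4',190+663/3.45,170+353/3.45,55))
E
python3 go.py 429.2,141,130,85 428,141,140,175.5
```

```text
top0
280 381.7; 283 381.2; 286 380.4; 289 379.4; 292 378.9; 295 378.6; 298 377.4; 301 377.1; 304 377.5; 307 377.2; 105 377.2962962962963 304.51851851851853 [420.9 -97.2  76. ]
top4
279 380.1; 282 379.4; 285 378.5; 288 378.3; 291 377.6; 294 376.9; 297 376.0; 300 375.3; 303 375.7; 306 375.6; 309 375.5; 141 375.6666666666667 305.5 [418.2 -92.7  76. ]
[ 510.7 -114.1   55. ]
t 20.4 pos [ 354.  -150.7  198.9] rpy [ 1.7998e+02 -1.2000e-01 -2.0200e+01] gap 45.0 F [0.2 0.2 0.5] grip 0.0
429.2,141,130,85 [-0.0303, -0.2997, 0.0687] [0.1, -0.1, -105.2]
428,141,140,175.5 [-0.0314, -0.2993, 0.0587] [-0.2, -0.1, 164.3]
```

```bash
python3 - <<'E'
from h import *
f=lambda X,Y,z:p2w('top4',190+X/3.45,170+Y/3.45,z)
for n,r_,s in(('yel',(257,346),(238,411)),('red',(361,383),(355,450))):
  A=f(*r_,4);B=f(*s,8);k=A-B;print(n,A,B,np.linalg.norm(k),np.degrees(np.arctan2(k[1],k[0])))
E
python3 go.py 429.2,141,80,-4.5
```

```text
yel [516.3 226.    4. ] [461.1 240.9   8. ] 57.31535570857074 -15.105705289375189
red [485.2 136.9   4. ] [428.7 141.3   8. ] 56.81205857914321 -4.452984734696094
t 20.4 pos [ 354.  -150.7  198.9] rpy [ 1.7998e+02 -1.2000e-01 -2.0200e+01] gap 45.0 F [0.2 0.2 0.5] grip 0.0
429.2,141,80,-4.5 [-0.0304, -0.2998, 0.1187] [0.0, -0.1, -15.7]
```

Request:
{"method": "servo_tool", "body": {"fingers": [0.06,0.06,0.06,0.06,0.06,0.06,0.06,0.06,0.06,0.06], "linear": [[-0.03,-0.3,0.05],[-0.03,-0.3,0.05],[-0.03,-0.3,0.05],[-0.03,-0.3,0.05],[-0.03,-0.3,0.08],[-0.03,-0.3,0.118],[-0.03,-0.3,0.118],[-0.03,-0.3,0.118],[-0.03,-0.3,0.118],[-0.03,-0.3,0.118]], "rotation": [[0,0,-15.7],[0,0,-15.7],[0,0,-15.7],[0,0,-15.7],[0,0,-15.7],[0,0,-15.7],[0,0,-15.7],[0,0,-15.7],[0,0,-15.7],[0,0,-15.7]]}}

```text
time: 21.35
tool_pos: [429.6, 143.1, 81.3]
tcp_rot: [-180.0, -0.1, -4.3]
ft_force: [0.8, -0.2, 0.5]
finger_gap: 60.2
grip_force: 0.0
```

```bash
python3 go.py 429.2,141,21,-4.5
```

```text
t 21.4 pos [429.6 143.1  81.3] rpy [-1.7998e+02 -8.0000e-02 -4.2500e+00] gap 60.2 F [ 0.8 -0.2  0.5] grip 0.0
429.2,141,21,-4.5 [-0.0004, 0.0021, 0.0603] [-0.0, -0.1, 0.2]
```

Request:
{"method": "servo_tool", "body": {"fingers": [0.06,0.06,0.06,0.06,0.01,0.01,0.01,0.01,0.01,0.01], "linear": [[0,0.002,0.03],[0,0.002,0.05],[0,0.002,0.06],[0,0.002,0.06],[0,0.002,0.06],[0,0.002,0.06],[0,0.002,0.06],[0,0.002,0.06],[0,0.002,0.06],[0,0.002,0.06]], "rotation": [[0,0,0],[0,0,0],[0,0,0],[0,0,0],[0,0,0],[0,0,0],[0,0,0],[0,0,0],[0,0,0],[0,0,0]], "force": 70}}

```text
time: 22.35
tool_pos: [430.1, 141.2, 21.9]
tcp_rot: [-180.0, -0.1, -4.3]
ft_force: [-1.1, -1.5, 7.2]
finger_gap: 19.4
grip_force: 68.9
```

Request:
{"method": "servo_tool", "body": {"fingers": [0.01,0.01,0.01,0.01,0.01,0.01,0.01,0.01], "linear": [[0,0,-0.02],[0,0,-0.06],[0,0,-0.11],[0,0,-0.16],[0,0,-0.21],[0,0,-0.23],[0,0,-0.23],[0,0,-0.23]], "rotation": [[0,0,0],[0,0,0],[0,0,0],[0,0,0],[0,0,0],[0,0,0],[0,0,0],[0,0,0]]}}

```text
time: 23.15
tool_pos: [428.8, 141.0, 250.3]
tcp_rot: [-180.0, -0.0, -4.3]
ft_force: [-0.9, 0.3, -2.2]
finger_gap: 19.7
grip_force: 69.1
```

```bash
python3 go.py 575.3,130,248,13.7
```

```text
t 23.1 pos [428.8 141.  250.3] rpy [-1.7999e+02 -5.0000e-02 -4.2600e+00] gap 19.7 F [-0.9  0.3 -2.2] grip 69.1
575.3,130,248,13.7 [0.1469, 0.0001, 0.0024] [-0.0, -0.0, -18.0]
```

Request:
{"method": "servo_tool", "body": {"fingers": [0.01,0.01,0.01,0.01,0.01,0.01,0.01,0.01], "linear": [[0.03,0,0],[0.07,0,0],[0.11,0,0],[0.135,0,0],[0.147,0,0],[0.147,0,0],[0.147,0,0],[0.147,0,0]], "rotation": [[0,0,-4],[0,0,-9],[0,0,-14],[0,0,-18],[0,0,-18],[0,0,-18],[0,0,-18],[0,0,-18]]}}

```text
time: 23.95
tool_pos: [574.2, 130.1, 249.1]
tcp_rot: [-180.0, 0.1, 13.7]
ft_force: [-0.3, 0.1, -1.4]
finger_gap: 19.3
grip_force: 69.1
```

```bash
python3 go.py 575.3,130,217,13.7;python3 - <<'E'
from h import *
snap('top','top5');snap('scene','sc5'); a=cv2.imread('pics/top5.png')[155:255,190:320];b=cv2.imread('pics/sc5.png')[190:350,220:380]
p=w2p('sc5',(628.7,143,220));print(p,w2p('top5',(628.7,143,220)))
a=cv2.resize(a,(520,400),interpolation=cv2.INTER_CUBIC);b=cv2.resize(b,(400,400),interpolation=cv2.INTER_CUBIC)[:, :280]
b=cv2.resize(cv2.imread('pics/sc5.png')[220:320,240:310],(280,400),interpolation=cv2.INTER_CUBIC)
cv2.imwrite('pics/c8.png',np.hstack([a,b]))
E
```

```text
t 23.9 pos [574.2 130.1 249.1] rpy [-1.7999e+02  1.2000e-01  1.3740e+01] gap 19.3 F [-0.3  0.1 -1.4] grip 69.1
575.3,130,217,13.7 [0.0011, 0.0004, 0.0321] [-0.0, 0.1, 0.0]
[303.1 230.5] [288.  223.5]
```

View pics/c8.png

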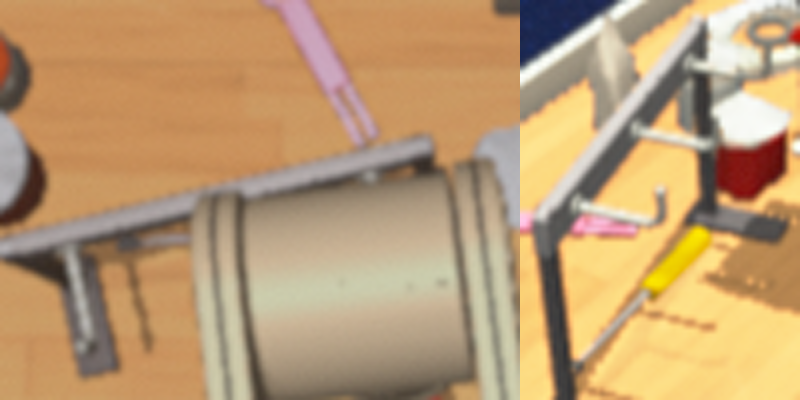

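Run:
```python
from h import *
for p in((581.8,335.3,220),(606.1,239,220),(628.7,143,220),(628,143,232)): print(p,w2p('sc5',p))
crop('sc5',265,210,325,255,13,'c9')
```

```text
(581.8, 335.3, 220) [276.4 265.9]
(606.1, 239, 220) [290.2 247.2]
(628.7, 143, 220) [303.1 230.5]
(628, 143, 232) [303.2 227.3]
```

View pics/c9.png

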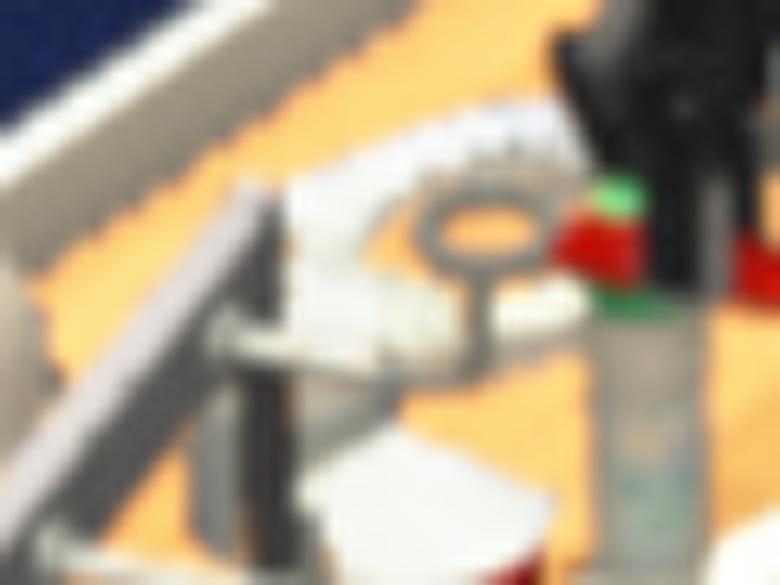

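Request:
{"method": "servo_tool", "body": {"fingers": [0.01,0.01,0.01,0.01,0.01,0.01,0.01], "linear": [[0.001,0,0.006],[0.001,0,0.012],[0.001,0,0.018],[0.001,0,0.024],[0.001,0,0.03],[0.001,0,0.033],[0.001,0,0.033]], "rotation": [[0,0,0],[0,0,0],[0,0,0],[0,0,0],[0,0,0],[0,0,0],[0,0,0]]}}

```text
time: 24.75
tool_pos: [576.0, 130.2, 216.4]
tcp_rot: [180.0, 0.1, 13.7]
ft_force: [0.1, 0.1, -1.8]
finger_gap: 19.4
grip_force: 69.1
```

Request:
{"method": "servo_tool", "body": {"fingers": [0.06,0.06,0.06,0.06,0.06,0.06,0.06,0.06,0.06,0.06], "linear": [[0,0,0],[0,0,0],[0,0,0],[0,0,0],[0,0,0],[0,0,-0.02],[0,0,-0.05],[-0.05,0,-0.06],[-0.1,0,-0.06],[-0.15,0,-0.06]], "rotation": [[0,0,0],[0,0,0],[0,0,0],[0,0,0],[0,0,0],[0,0,0],[0,0,0],[0,0,0],[0,0,0],[0,0,0]]}}

```text
time: 25.75
tool_pos: [430.5, 94.6, 277.4]
tcp_rot: [180.0, -0.0, 13.7]
ft_force: [0.1, -0.1, 1.3]
finger_gap: 59.7
grip_force: 0.0
```

```bash
python3 go.py 461.5,241,80,-15;python3 - <<'E'
from h import *
snap('top','top6');snap('scene','sc6'); a=cv2.imread('pics/top6.png')[170:320,210:340];b=cv2.imread('pics/sc6.png')[210:310,240:340]
a=cv2.resize(a,(390,450),interpolation=cv2.INTER_CUBIC)
b=cv2.resize(b,(400,400),interpolation=cv2.INTER_CUBIC)
cv2.imwrite('pics/c10.png',np.hstack([a[:400],b]))
E
```

```text
t 25.8 pos [430.5  94.6 277.4] rpy [ 1.7998e+02 -3.0000e-02  1.3740e+01] gap 59.7 F [ 0.1 -0.1  1.3] grip 0.0
461.5,241,80,-15 [0.0648, -0.1349, 0.1974] [0.0, -0.0, 28.7]
```

View pics/c10.png

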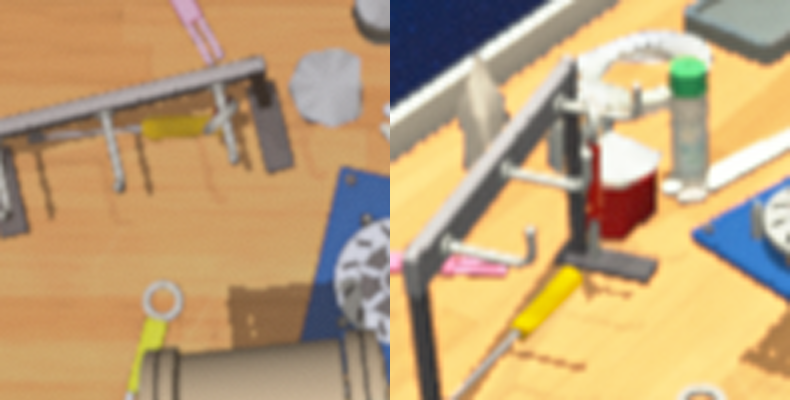

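Request:
{"method": "servo_tool", "body": {"fingers": [0.06,0.06,0.06,0.06,0.06,0.06,0.06,0.06,0.06,0.06], "linear": [[0.02,-0.04,0.02],[0.04,-0.08,0.06],[0.065,-0.135,0.1],[0.065,-0.135,0.14],[0.065,-0.135,0.18],[0.065,-0.135,0.197],[0.065,-0.135,0.197],[0.065,-0.135,0.197],[0.065,-0.135,0.197],[0.065,-0.135,0.197]], "rotation": [[0,0,8],[0,0,16],[0,0,24],[0,0,28.7],[0,0,28.7],[0,0,28.7],[0,0,28.7],[0,0,28.7],[0,0,28.7],[0,0,28.7]]}}

```text
time: 26.85
tool_pos: [464.5, 241.9, 82.7]
tcp_rot: [-179.9, -0.2, -15.0]
ft_force: [0.3, -0.3, -0.1]
finger_gap: 60.3
grip_force: 0.0
```

```bash
python3 go.py 462.2,240.7,21,-15
```

```text
t 26.9 pos [464.5 241.9  82.7] rpy [-179.86   -0.2   -14.99] gap 60.3 F [ 0.3 -0.3 -0.1] grip 0.0
462.2,240.7,21,-15 [-0.0022, 0.0019, 0.0617] [-0.1, -0.2, 0.0]
```

Request:
{"method": "servo_tool", "body": {"fingers": [0.06,0.06,0.06,0.06,0.01,0.01,0.01,0.01,0.01,0.01], "linear": [[-0.002,0.002,0.03],[-0.002,0.002,0.05],[-0.002,0.002,0.0615],[-0.002,0.002,0.0615],[-0.002,0.002,0.0615],[-0.002,0.002,0.0615],[-0.002,0.002,0.0615],[-0.002,0.002,0.0615],[-0.002,0.002,0.0615],[-0.002,0.002,0.0615]], "rotation": [[0,0,0],[0,0,0],[0,-0.2,0],[0,-0.2,0],[0,-0.2,0],[0,-0.2,0],[0,-0.2,0],[0,-0.2,0],[0,-0.2,0],[0,-0.2,0]], "force": 70}}

```text
time: 27.85
tool_pos: [461.6, 240.6, 20.4]
tcp_rot: [-179.9, 0.1, -15.0]
ft_force: [-0.8, -0.1, 6.8]
finger_gap: 19.8
grip_force: 69.3
```

Request:
{"method": "servo_tool", "body": {"fingers": [0.01,0.01,0.01,0.01,0.01,0.01,0.01,0.01], "linear": [[0,0,-0.02],[0,0,-0.06],[0,0,-0.11],[0,0,-0.16],[0,0,-0.21],[0,0,-0.23],[0,0,-0.23],[0,0,-0.23]], "rotation": [[0,0,0],[0,0,0],[0,0,0],[0,0,0],[0,0,0],[0,0,0],[0,0,0],[0,0,0]]}}

```text
time: 28.65
tool_pos: [461.0, 239.8, 248.5]
tcp_rot: [-180.0, 0.2, -15.0]
ft_force: [0.7, 0.2, -1.7]
finger_gap: 19.7
grip_force: 68.8
```

```bash
python3 go.py 528.8,322.4,250,13.7
```

```text
t 28.6 pos [461.  239.8 248.5] rpy [-1.7999e+02  1.7000e-01 -1.4970e+01] gap 19.7 F [ 0.7  0.2 -1.7] grip 68.8
528.8,322.4,250,13.7 [0.0442, -0.0973, -0.0016] [-0.1, 0.2, -28.7]
```

Request:
{"method": "servo_tool", "body": {"fingers": [0.01,0.01,0.01,0.01,0.01,0.01,0.01,0.01,0.01], "linear": [[0.01,-0.03,0],[0.02,-0.06,0],[0.03,-0.08,0],[0.044,-0.097,0],[0.044,-0.097,0],[0.044,-0.097,0],[0.044,-0.097,0],[0.044,-0.097,0],[0.044,-0.097,0]], "rotation": [[0,0,-6],[0,0,-13],[0,0,-20],[0,0,-27],[0,0,-28.7],[0,0,-28.7],[0,0,-28.7],[0,0,-28.7],[0,0,-28.7]]}}

```text
time: 29.55
tool_pos: [528.3, 321.8, 248.7]
tcp_rot: [-179.9, 0.2, 13.7]
ft_force: [0.7, -0.2, -2.0]
finger_gap: 19.9
grip_force: 68.9
```

```bash
python3 go.py 528.5,322.4,217,13.7;python3 - <<'E'
from h import *
snap('scene','sc7');crop('sc7',235,235,315,295,9,'c11')
E
```

```text
t 29.6 pos [528.3 321.8 248.7] rpy [-1.7991e+02  1.7000e-01  1.3670e+01] gap 19.9 F [ 0.7 -0.2 -2. ] grip 68.9
528.5,322.4,217,13.7 [0.0004, -0.0005, 0.0317] [-0.1, 0.2, -0.0]
```

View pics/c11.png

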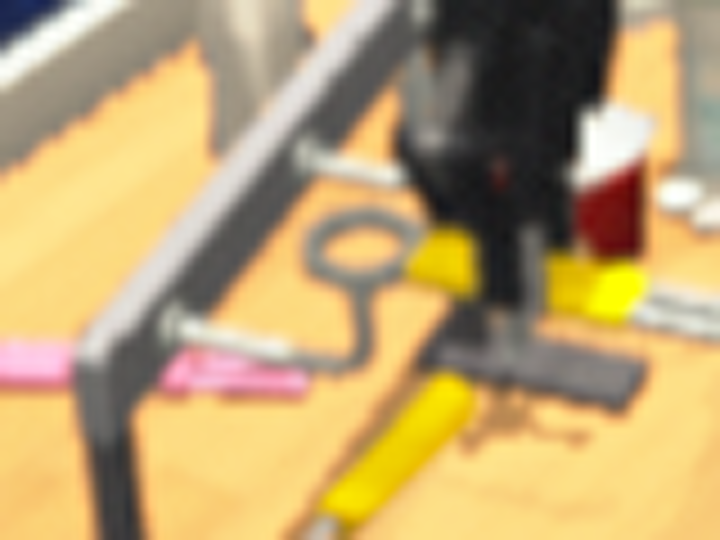

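Ring is centred over the hook tip at (360, 270) in the crop; lower and release.

Request:
{"method": "servo_tool", "body": {"fingers": [0.01,0.01,0.01,0.01,0.01,0.01,0.01], "linear": [[0,0,0.006],[0,0,0.012],[0,0,0.018],[0,0,0.024],[0,0,0.03],[0,0,0.032],[0,0,0.032]], "rotation": [[0,0,0],[0,0,0],[0,0,0],[0,0,0],[0,0,0],[0,0,0],[0,0,0]]}}

```text
time: 30.3
tool_pos: [528.2, 322.1, 215.8]
tcp_rot: [-179.9, 0.2, 13.7]
ft_force: [0.1, 0.1, -1.1]
finger_gap: 20.1
grip_force: 68.9
```

Request:
{"method": "servo_tool", "body": {"fingers": [0.06,0.06,0.06,0.06,0.06,0.06,0.06,0.06,0.06,0.06], "linear": [[0,0,0],[0,0,0],[0,0,0],[0,0,0],[0,0,0],[0,0,-0.02],[0,0,-0.05],[-0.05,0,-0.06],[-0.1,0,-0.06],[-0.15,0,-0.06]], "rotation": [[0,0,0],[0,0,0],[0,0,0],[0,0,0],[0,0,0],[0,0,0],[0,0,0],[0,0,0],[0,0,0],[0,0,0]]}}

```text
time: 31.3
tool_pos: [382.8, 286.4, 277.2]
tcp_rot: [-179.9, 0.1, 13.7]
ft_force: [-0.8, -0.4, 1.0]
finger_gap: 59.9
grip_force: 0.0
```

Request:
{"method": "servo_tool", "body": {"fingers": [0.06,0.06,0.06,0.06,0.06,0.06,0.06,0.06,0.06,0.06], "linear": [[0,-0.03,-0.02],[0,-0.06,-0.03],[0,-0.09,-0.03],[0,-0.12,-0.03],[0,-0.15,-0.03],[0,-0.15,-0.03],[0,-0.15,-0.03],[0,-0.15,-0.03],[0,-0.15,-0.03],[0,-0.15,-0.03]], "rotation": [[0,0,0],[0,0,0],[0,0,0],[0,0,0],[0,0,0],[0,0,0],[0,0,0],[0,0,0],[0,0,0],[0,0,0]]}}

```text
time: 32.3
tool_pos: [348.8, 431.8, 307.4]
tcp_rot: [-179.9, 0.2, 13.7]
ft_force: [0.1, 0.5, -0.4]
finger_gap: 59.5
grip_force: 0.0
```

```bash
python3 go.py
python3 - <<'E'
from h import *
snap('top','top8');snap('scene','sc8'); a=cv2.imread('pics/top8.png')[170:320,200:420];b=cv2.imread('pics/sc8.png')[210:330,230:390]
a=cv2.resize(a,(396,270),interpolation=cv2.INTER_CUBIC);a=cv2.resize(cv2.imread('pics/top8.png')[170:320,200:420],(800,545),interpolation=cv2.INTER_CUBIC)
b=cv2.resize(b,(480,360),interpolation=cv2.INTER_CUBIC)
c=np.zeros((600,800,3),np.uint8); c[:360,:480]=b; c[360:600,:352]=cv2.resize(a,(352,240)); 
c[360:600,360:800]=cv2.resize(cv2.imread('pics/top8.png')[220:310,300:420],(440,240),interpolation=cv2.INTER_CUBIC)
cv2.imwrite('pics/c12.png',c)
E
```

```text
t 32.3 pos [348.8 431.8 307.4] rpy [-1.7991e+02  1.6000e-01  1.3670e+01] gap 59.5 F [ 0.1  0.5 -0.4] grip 0.0
```

View pics/c12.png

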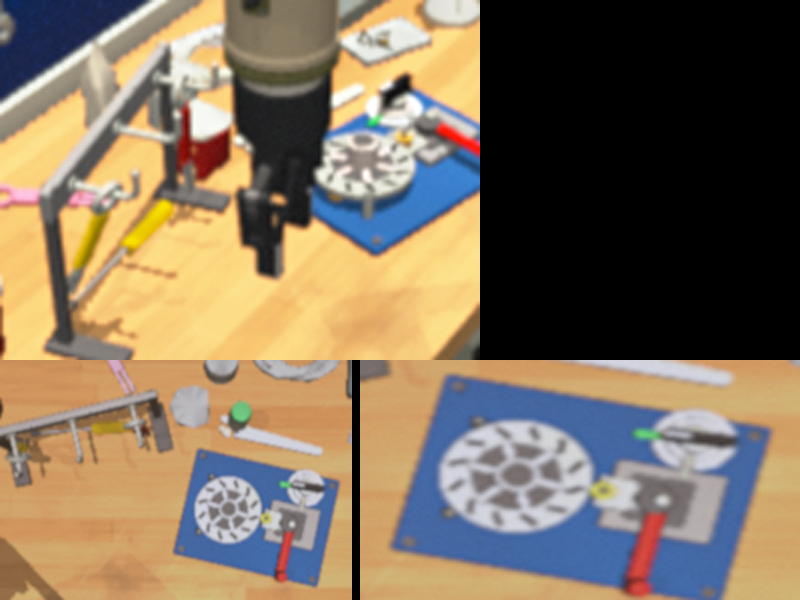

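Request:
{"method": "servo_tool", "body": {"fingers": [0.06,0.06,0.06,0.06,0.06,0.06,0.06,0.06,0.06,0.06], "linear": [[0,0,0],[0,0,0],[0,0,0],[0,0,0],[0,0,0],[0,0,0],[0,0,0],[0,0,0],[0,0,0],[0,0,0]], "rotation": [[0,0,0],[0,0,0],[0,0,0],[0,0,0],[0,0,0],[0,0,0],[0,0,0],[0,0,0],[0,0,0],[0,0,0]]}}

```text
time: 33.4
tool_pos: [348.4, 432.5, 307.2]
tcp_rot: [-179.9, 0.2, 13.7]
ft_force: [0.1, 0.5, 1.1]
finger_gap: 59.8
grip_force: 0.0
```

Request:
{"method": "servo_tool", "body": {"fingers": [0.06,0.06,0.06,0.06,0.06,0.06,0.06,0.06,0.06,0.06], "linear": [[0,0,0],[0,0,0],[0,0,0],[0,0,0],[0,0,0],[0,0,0],[0,0,0],[0,0,0],[0,0,0],[0,0,0]], "rotation": [[0,0,0],[0,0,0],[0,0,0],[0,0,0],[0,0,0],[0,0,0],[0,0,0],[0,0,0],[0,0,0],[0,0,0]]}}

```text
time: 34.4
tool_pos: [348.4, 432.5, 307.2]
tcp_rot: [-179.9, 0.2, 13.7]
ft_force: [-0.4, 0.0, -0.7]
finger_gap: 60.0
grip_force: 0.0
```

Run:
```python
from h import *
for i in range(9,14): snap('scene',f'sc{i}')
def fit(fn,x0,x1,y0,y1,col):
    im=cv2.imread(f'pics/{fn}.png').astype(int)[y0:y1,x0:x1];b,g,R=im[...,0],im[...,1],im[...,2]
    m=(R>110)&(g>.72*R)&(b<60) if col=='y' else (R>90)&(g<60)&(b<60)
    n,l,st,ce=cv2.connectedComponentsWithStats(m.astype(np.uint8))
    for k in range(1,n):
        if st[k,4]<15: continue
        v,u=np.nonzero(l==k); w,V=np.linalg.eigh(np.cov(u,v)); d=V[:,1]*np.sign(V[1,1])
        print(fn,col,st[k].tolist(),np.round(ce[k]+[x0,y0],1),'tilt',round(np.degrees(np.arctan2(d[0],d[1])),1))
for fn in ('sc8','sc9','sc13'):
    fit(fn,250,275,270,315,'y'); fit(fn,284,300,235,275,'r')
print('vertical at left hook',w2p('sc9',(600,340,190)),w2p('sc9',(600,340,80)), 'right',w2p('sc9',(650,148,190)),w2p('sc9',(650,148,80)))
```

```text
sc8 y [4, 11, 12, 19, 94] [259.6 289.9] tilt -25.4
sc8 y [20, 17, 5, 8, 23] [272.8 290.3] tilt -3.9
sc8 r [5, 11, 11, 24, 121] [293.8 260. ] tilt 20.4
sc9 y [13, 11, 12, 21, 125] [267.4 290.7] tilt -10.8
sc9 r [5, 11, 11, 24, 120] [293.8 260. ] tilt 20.0
sc13 y [14, 12, 11, 22, 138] [268.2 292.1] tilt -6.6
sc13 r [5, 11, 11, 24, 119] [293.8 260. ] tilt 20.0
vertical at left hook [271.1 273. ] [273.6 302.2] right [297.1 237.2] [298.4 265. ]
```

Request:
{"method": "servo_tool", "body": {"fingers": [0.06,0.06,0.06,0.06,0.06,0.06,0.06,0.06,0.06,0.06], "linear": [[0,0,0],[0,0,0],[0,0,0],[0,0,0],[0,0,0],[0,0,0],[0,0,0],[0,0,0],[0,0,0],[0,0,0]], "rotation": [[0,0,0],[0,0,0],[0,0,0],[0,0,0],[0,0,0],[0,0,0],[0,0,0],[0,0,0],[0,0,0],[0,0,0]]}}

```text
time: 35.65
tool_pos: [348.4, 432.5, 307.2]
tcp_rot: [-179.9, 0.2, 13.7]
ft_force: [-1.2, 0.2, 0.5]
finger_gap: 60.1
grip_force: 0.0
```

Request:
{"method": "servo_tool", "body": {"fingers": [0.06,0.06,0.06,0.06,0.06,0.06,0.06,0.06,0.06,0.06], "linear": [[0,0,0],[0,0,0],[0,0,0],[0,0,0],[0,0,0],[0,0,0],[0,0,0],[0,0,0],[0,0,0],[0,0,0]], "rotation": [[0,0,0],[0,0,0],[0,0,0],[0,0,0],[0,0,0],[0,0,0],[0,0,0],[0,0,0],[0,0,0],[0,0,0]]}}

```text
time: 36.65
tool_pos: [348.4, 432.5, 307.3]
tcp_rot: [-179.9, 0.2, 13.7]
ft_force: [0.3, -0.1, -0.6]
finger_gap: 60.3
grip_force: 0.0
```

Request:
{"method": "servo_tool", "body": {"fingers": [0.06,0.06,0.06,0.06,0.06,0.06,0.06,0.06,0.06,0.06], "linear": [[0,0,0],[0,0,0],[0,0,0],[0,0,0],[0,0,0],[0,0,0],[0,0,0],[0,0,0],[0,0,0],[0,0,0]], "rotation": [[0,0,0],[0,0,0],[0,0,0],[0,0,0],[0,0,0],[0,0,0],[0,0,0],[0,0,0],[0,0,0],[0,0,0]]}}

```text
time: 37.65
tool_pos: [348.4, 432.5, 307.2]
tcp_rot: [-179.9, 0.2, 13.7]
ft_force: [0.2, -0.4, 0.6]
finger_gap: 60.0
grip_force: 0.0
```

Run:
```python
from h import *
for i in range(20,32):
    s=snap('scene',f'sc{i}'); im=s['frame'][270:315,250:280].astype(int);R,g,b=im[...,0],im[...,1],im[...,2]
    m=(R>110)&(g>.72*R)&(b<60); n,l,st,ce=cv2.connectedComponentsWithStats(m.astype(np.uint8))
    k=1+np.argmax(st[1:,4]); v,u=np.nonzero(l==k); w,V=np.linalg.eigh(np.cov(u,v)); d=V[:,1]*np.sign(V[1,1])
    print(np.round(ce[k]+[250,270],1),round(np.degrees(np.arctan2(d[0],d[1])),1),end=' | ')
# rotor: disc centre in the top picture
snap('top','top9'); im=cv2.imread('pics/top9.png')[230:290,318:370].astype(int)
m=((im.max(2)-im.min(2)<45)&(im.mean(2)>85)).astype(np.uint8)
m=cv2.morphologyEx(m,cv2.MORPH_OPEN,np.ones((3,3),np.uint8)); m=cv2.morphologyEx(m,cv2.MORPH_CLOSE,np.ones((5,5),np.uint8))
n,l,st,ce=cv2.connectedComponentsWithStats(m); k=1+np.argmax(st[1:,4]); c=ce[k]+[318,230]
print('\nrotor',st[k],c,p2w('top9',*c,38))
```

```text
[270.6 290.5] -25.7 | [270.7 290.4] -25.4 | [270.8 290.4] -23.5 | [270.9 290.6] -23.9 | [271.  290.5] -24.0 | [271.  290.5] -24.5 | [271.  290.6] -25.1 | [270.9 290.6] -23.0 | [270.9 290.6] -23.9 | [270.9 290.5] -24.2 | [270.9 290.5] -23.8 | [270.9 290.6] -24.3 | 
rotor [   4   12   48   43 1516] [343.30013193 263.71701847] [535.3  -4.5  38. ]
```

```bash
python3 -c "
from bench import r
print(r.hand_in())"
```

```text
the job is handed in; nothing more can be done
None
```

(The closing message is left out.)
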